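# Fetch a bottle from a leaning partitioned carton onto the balance

## Task

Reach into the leaning carton, lift out the one tall narrow-necked bottle by its cap without crushing the cardboard, and set it gently down, standing upright in the middle of the balance pan, to be weighed. Leave the low jars in their cells and everything else on the bench where it is.

Things in the scene. Friction and masses are not known exactly. Their poses are not given: they have to be found in the camera images.
- bottle_center (a point): Bottle to fetch: white, round, 140 mm tall. Body 82 mm across up to 80 mm above the foot, then a shoulder; ribbed cap 36 mm across from 110 to 140 mm. 0.2 to 0.37 kg. Point on its axis 70 mm above the foot; z to the cap, whose middle is 55 mm along z. Starts in a cell of the carton's back row (carton x > 0), z along the carton's z, touching the partition before it.
- carton: Open cardboard box, outside 199 (x) x 296 (y) x 150 mm deep (z), walls 4 mm, held fast in the stand. Origin: centre of its underside. z points out of the mouth along the cells, 25 degrees from vertical, leaning to the robot; y level. Cells 94 mm square at x -48.5, +48.5 and y -97, 0, +97 mm. Partitions (3 mm) end at z 104, outer walls at 150, the stored bottle's cap spans z 114 to 144 mm.
- stand: Steel stand on the bench under the carton, does not move. Origin on the bench below the centre of the carton's underside, z up, x away from the robot. Its thin lip covers the lowest 38 mm of the carton's front; nothing of it rises above the carton. The carton's flaps are folded down outside, within 10 mm of its walls.
- jar_a_center (a point): Wide low jar in the carton's back row (stays): white, 82 mm across, 96 mm tall with a 74 mm wide cap, its top 4 mm lower than the partitions. Point on its axis half-way up, z to its cap.
- jar_b_center (a point): A second, equal jar in the back row (stays). Point half-way up.
- jar_c_center (a point): A third, equal jar, in the front row's middle cell (stays). Point half-way up.
- pan (a point): Middle of the top face of the balance's pan: level, rigid steel plate 166 mm square, 85 mm above the bench, nothing above it. x and y along its edges.
- balance: The balance, does not move. Origin on the bench below the middle of the pan. Its housing with the display reaches 195 mm to -x (towards the robot), and 103 mm to +x and to either side; all of it is lower than the pan.
- tape: Roll of tape lying flat on the bench between balance and carton, 60 mm across, 24 mm high (stays). Origin under its centre.
- tipbox: Box of pipette tips at the far side of the bench, 85 x 125 x 70 mm (stays). Origin under its centre.
- washbottle: White wash bottle with a bent spout, 64 mm across, 193 mm tall, on the bench at the left (stays). Origin under its centre.
- tuberack: White rack of capped tubes, 75 x 200 x 106 mm, on the bench at the right (stays). Origin under its centre.

How it is judged:
On the way:
1. the bottle is lifted out of the carton (z of bottle_center in the frame of carton above 0.19 m), for 0.1 s.
At the end, for the whole second after the job is handed in: The bottle stands upright (within 5 degrees) and at rest on the balance pan, its axis within 30 mm of the pan's middle, released; the three jars are in their cells, within 20 mm of where they were (horizontal distance between bottle_center and pan below 0.03 m and z of bottle_center in the frame of pan between 0.064 and 0.076 m and angle between bottle_center's own z axis and vertical below 0.09 rad and distance of each of jar_a_center, jar_b_center, jar_c_center from where it was at the start of the episode below 0.02 m); the robot touches nothing.
It fails at once if the bottle is dropped or slammed onto the balance (it comes down on the pan faster than 0.3 m/s) (horizontal distance between bottle_center and pan below 0.1 m and z of bottle_center in the frame of pan below 0.09 m and linear speed of bottle above 0.3 m/s).
It fails at once if the cardboard is crushed (the robot presses on the carton with more than 40 N) (contact force between any of the fingers, the arm and carton above 40 N).
It fails at once if something else on the bench is moved by more than 30 mm (distance of any of tape, tipbox, washbottle, tuberack from where it was at the start of the episode above 0.03 m).
It fails at once if a jar is lifted or knocked out of its cell (distance of any of jar_a_center, jar_b_center, jar_c_center from where it was at the start of the episode above 0.05 m).
It also fails if it takes over 50 s, if anything falls off the work surface, if the arm or the gripper's body presses on something with over 40 N, if the wrist force passes 120 N, or if a joint passes its speed limit or range.

## Robot

A 6-joint arm with a two-finger parallel gripper is mounted at the origin on the work surface. World frame = base frame: x ahead of the robot, y to its left, z up, the work surface at z = 0. Lengths are in m, angles in rad, forces in N, time in s.
With the tool pointing down it reaches from about 0.25 to 0.775 m from the base axis. Payload 4 kg.
Tool frame: the origin (TCP) lies at the very end of the fingers, on their centre line; the grasp point (between the pads) lies tcp_to_grasp behind it (tcp_to_grasp is the distance from the TCP to the grasp point, in m); z points along the fingers, y is the direction in which the jaws open and shut (so a half turn about z gives the same grasp; the last joint's range is limited). The gripper opens to 94 mm and grips with 3 to 60 N. Pads are 16 mm wide; open, the fingers measure 119 mm over their backs; the gripper's body (75 mm by 177 mm) begins 78 mm behind the grasp point.
Start: joints at [1.098, 0.087, 1.371, -0, 1.684, -0.103], TCP at [0.199, 0.513, 0.206] pointing down, gripper open.
Joint ranges: [-3.1, 3.1], [-0.76, 2.03], [0.27, 2.55], [-1.08, 4.22], [0.17, 2.65], [-2.57, 2.57]. Speed limits (rad/s): [2.79, 2.79, 3.14, 3.14, 3.14, 3.14].

## Interface

Orientations are given as [roll, pitch, yaw] about the fixed x, y, z axes, in that order (R = Rz(yaw) Ry(pitch) Rx(roll)).
In Python, from bench import * gives the robot as it stands.
- The arm moves only by the tool play_rows, never from a script. Its argument "rows" is a list of rows, each a list of 3 entries, a list of its own where there are three numbers: the finger opening in cm, from 0 to 9.4, then the shift along the world's x, y, z in cm, then the turn, a rotation vector about the world's x, y, z in rad. A call has 1 to 8 rows; each row is the pose to reach, as a shift and turn from the pose commanded when the call began; what a row does not reach only later rows make up. A row lasts 1/12 s, in which the tool goes at most 41.7 mm and 7.16 degrees, less where a joint would pass 70% of its speed; a pose out of reach is approached as far as the arm can. A call with a gripper value outside its range is refused whole. The fingers move at their own pace and stop on an object; the grip force is fixed at half the most. Time passes only in rows, so rows that repeat a pose let the fingers close. It gives the time, the measured TCP pose, the force and the opening at its end, in the units of the state.
- get_obs(): the state, without advancing time (a new reading comes with each control period).
- snapshot(name): name is "scene" or "top"; returns a dict with "pixels" (400x640x3 uint8, red, green, blue), "fx", "fy", "cx", "cy" (pixels), "rvec" (rotation vector, rad) and "tvec" (3), from world to camera coordinates, as OpenCV has them. Camera axes: x right, y down, z forward; pixel columns grow to the right and rows downward; lengths in m; the calibration is good to about 2 mm. A picture is of the moment at which its call begins. There is no depth.
- close_job(): hands the job in, once; it reports no verdict.
Trained networks look in the newest picture that a camera, given by its name, has taken for a name from the list of things; names that differ only in an ending like _2 or _b are one class to them, and where a whole thing is asked for, a point or a joint stands for the part that bears it (a point fixed in the world has none). Each returns a list of dicts, best first, with "confidence" (0 to 1); they miss things now and then, are a little off and sometimes report something else, mostly with a low value. They report only what shows in the picture. A call takes as long as a camera call.
- silhouettes(camera, label): "mask" (400x640 bool, what is visible of it) and "point" ([row, column] in pixels, amid what is visible of it).
The state is a dict: "time": time; "joint_positions": joint angles; "qvel": joint speeds; "joint_torque": joint torques, N m; "tool_pos": TCP position; "ee_rot": TCP orientation; "wrist_force": force on the tool from outside, world axes, zero at the start; "wrist_torque": the same for the moment, N m; "width": finger opening in m.
Only numpy, scipy, OpenCV 4.12 (cv2) and the standard library are available. Lean on these libraries where they do the work, as an engineer would, in place of code of your own. Each camera call takes 0.05 s, during which the arm holds its last target. There are 200 camera calls.

## Working session

There is one attempt and no reset: what is moved stays moved. The work goes in short steps, Python scripts to look and compute and a tool call to move; the robot and the scene stay as the last step left them, time stands still between calls to the robot, and variables do not carry over. Pictures are saved under pics/ and viewed, about 8 in all and at most 12, crops included, and the job is handed in when it is done.

Besides the shell and the picture viewer there is one more tool, called by a JSON object that holds its "op" and its "data". play_rows: Moves the arm, as the interface text tells. Its arguments: {"type":"object","properties":{"rows":{"type":"array"}},"required":["rows"]}

```bash
mkdir -p pics
cat > h.py <<'E'
from bench import *
import numpy as np, cv2
def cam(s):
    K=np.array([[s['fx'],0,s['cx']],[0,s['fy'],s['cy']],[0,0,1.]]);R=cv2.Rodrigues(np.array(s['rvec'],float))[0]
    return K,R,np.array(s['tvec'],float).reshape(3)
def proj(s,P):
    K,R,t=cam(s);return cv2.projectPoints(np.atleast_2d(np.array(P,float)),np.array(s['rvec'],float),t,K,None)[0].reshape(-1,2)
def ray(s,uv):
    K,R,t=cam(s);d=R.T@np.linalg.inv(K)@np.array([uv[0],uv[1],1.]);return -R.T@t,d/np.linalg.norm(d)
def onz(s,uv,z):
    o,d=ray(s,uv);return o+d*(z-o[2])/d[2]
def tri(rs):
    A=sum(np.eye(3)-np.outer(d,d) for o,d in rs);b=sum((np.eye(3)-np.outer(d,d))@o for o,d in rs)
    return np.linalg.solve(A,b)
def save(n,img): cv2.imwrite('pics/'+n+'.png',np.ascontiguousarray(img[...,::-1]))
E
python3 - <<'E'
from h import *
o=get_obs();print({k:np.round(v,3) for k,v in o.items()})
try: print(tcp_to_grasp)
except Exception as e: print(e)
for c in('scene','top'):
    s=snapshot(c);save(c,s['pixels']);print(c,-cam(s)[1].T@cam(s)[2],cam(s)[1][2])
    for l in('bottle_center','carton','jar_a_center','pan','balance','tape','tuberack'):
        for r in silhouettes(c,l):
            m=np.argwhere(r['mask']);print(l,round(r['confidence'],2),r['point'],m.min(0) if len(m) else '',m.max(0) if len(m) else '',len(m))
E
```

```text
{'time': np.float64(0.0), 'joint_positions': array([ 1.098,  0.088,  1.372, -0.   ,  1.684, -0.103]), 'qvel': array([ 0.002, -0.001,  0.   ,  0.001, -0.001, -0.001]), 'joint_torque': array([-1.0000e-03, -3.4018e+01, -3.0243e+01,  7.2000e-02,  3.3000e-02,
       -0.0000e+00]), 'tool_pos': array([0.199, 0.512, 0.204]), 'ee_rot': array([-3.139, -0.   ,  2.772]), 'wrist_force': array([0.641, 0.785, 0.49 ]), 'wrist_torque': array([0.013, 0.028, 0.025]), 'width': np.float64(0.094)}
0.0188
scene [1.46688898 0.50918724 1.21778102] [-0.57119281 -0.33353074 -0.74999735]
bottle_center 0.43 [133.4, 289.6] [131 288] [135 297] 40
carton 0.9 [141.4, 265.8] [106 214] [180 320] 5799
jar_a_center 0.7 [216.3, 391.9] [174 346] [261 437] 4989
pan 0.88 [219.4, 393.8] [173 346] [261 436] 4923
balance 0.61 [214.8, 390.4] [173 346] [260 437] 4856
tape 0.5 [194.3, 328.1] [187 320] [203 337] 241
tuberack 0.93 [131.8, 202.3] [102 184] [155 223] 1119
tuberack 0.24 [141.2, 263.3] [106 214] [180 320] 5750
top [ 0.28491923 -0.00351868  1.89387896] [ 0.19211678  0.00649858 -0.98135056]
bottle_center 0.85 [237.9, 375.5] [230 363] [250 386] 398
carton 0.8 [248.5, 408.8] [208 357] [287 454] 4825
carton 0.18 [232.0, 430.2] [222 418] [242 442] 400
jar_a_center 0.73 [237.9, 403.3] [227 391] [246 414] 364
pan 0.91 [246.2, 267.1] [205 242] [285 297] 4378
pan 0.44 [254.0, 179.2] [240 170] [257 193] 347
balance 0.93 [243.4, 271.8] [204 241] [286 298] 4507
tape 0.54 [239.2, 329.0] [234 324] [249 338] 111
tuberack 0.98 [257.0, 485.3] [227 467] [284 503] 1446
```

Run:
```python
import cv2
a=cv2.imread('pics/top.png')[195:295,230:510];b=cv2.imread('pics/scene.png')[85:275,180:450]
a=cv2.resize(a,None,fx=2.8,fy=2.8,interpolation=cv2.INTER_CUBIC);cv2.imwrite('pics/topc.png',a)
b=cv2.resize(b,None,fx=2.9,fy=2.9,interpolation=cv2.INTER_CUBIC);cv2.imwrite('pics/scenec.png',b)
```

```text
(no output)
```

View pics/topc.png

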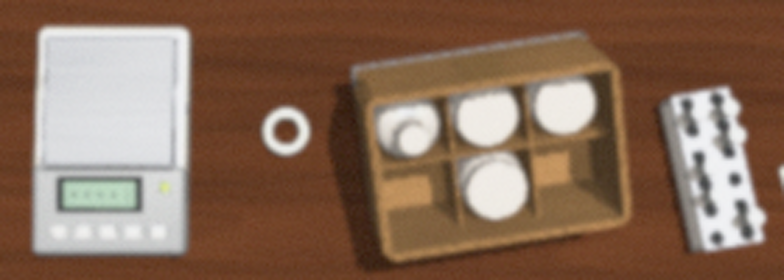

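View pics/scenec.png

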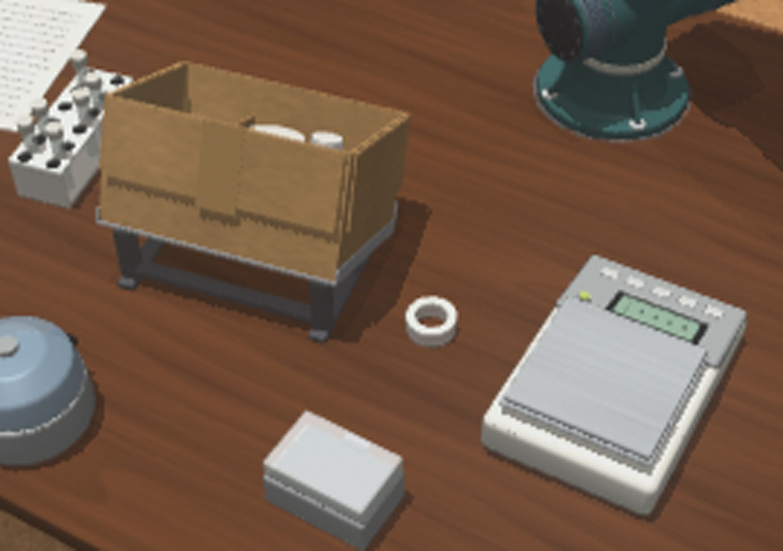

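The top view shows the bottle in the back-left cell, with its cap at about (377,244) in full-image pixels. The jars are in the back-middle, back-right and front-middle cells. The scene view shows the cap just above the rim at about (292,133), with the pan at about (388,220). Next I'll fit the carton and pan from their corners.

```bash
cat > fit.py <<'E'
from h import *
from scipy.optimize import least_squares
from scipy.spatial.transform import Rotation as Ro
S=snapshot('scene');T=snapshot('top')
t=lambda p:np.array(p)/2.8+[230,195]
s=lambda p:np.array(p)/2.9+[180,85]
C=np.array([[1,1],[1,-1],[-1,-1],[-1,1]])
M=np.c_[C*[.0995,.148],[.15]*4]
top=t([[370,100],[617,68],[630,222],[387,262]]);sc=s([[345,152],[103,97],[185,64],[409,116]])
Rc=lambda yaw,tilt:Ro.from_euler('ZY',[yaw,-tilt]).as_matrix()
def f(p):
    P=p[:3]+M@Rc(p[3],p[4]).T
    return np.r_[(proj(T,P)-top).ravel(),(proj(S,P)-sc).ravel(),(p[4]-np.radians(25))*100]
r=least_squares(f,[.55,-.2,.15,.1,.43]);p=r.x;print('carton',p.round(4),np.degrees(p[3:]),r.fun.round(1))
R=Rc(*p[3:])
cap=tri([ray(T,t([411,137])),ray(S,s([325,138]))]);print('captop tri',cap,'carton frame',R.T@(cap-p[:3]))
print('cap via z', R.T@(onz(T,t([411,137]),cap[2])-p[:3]))
pt=t([[45,37],[177,37],[171,167],[45,167]]);ps=s([[652,460],[504,402],[577,306],[710,357]])
for a,b in zip(pt,ps):print(tri([ray(T,a),ray(S,b)]),onz(T,a,.085),onz(S,b,.085))
for c,im,n in((T,'top',0),(S,'scene',1)):
    P=p[:3]+M@R.T; cell=p[:3]+np.array([[.0425,.097,.144],[.0425,.097,.114]])@R.T
    print(im,proj(c,P).round(),proj(c,cell).round(1))
np.save('c.npy',p)
E
python3 fit.py
```

```text
carton [ 0.518  -0.2527  0.0519  0.1627  0.4372] [ 9.32363709 25.0491112 ] [ 0.   1.1 -0.3 -0.1 -0.7  0.4  0.6 -1.4  0.8  1.2  0.2 -0.8 -0.3 -0.7
 -1.2 -0.3  0.1]
captop tri [ 0.48405396 -0.15359699  0.20571294] carton frame [0.04935618 0.10328074 0.14676093]
cap via z [0.04916648 0.10390079 0.14684959]
[0.61986134 0.31387711 0.07844568] [0.61903485 0.31162286 0.085     ] [0.62424561 0.31606709 0.085     ]
[0.62337837 0.14467046 0.07168817] [0.62235121 0.14020378 0.085     ] [0.63173724 0.15227399 0.085     ]
[0.45350449 0.14909023 0.06381739] [0.45357636 0.14218044 0.085     ] [0.46988238 0.16072272 0.085     ]
[0.45104968 0.30974764 0.06553321] [0.45042553 0.30292476 0.085     ] [0.46662056 0.31642439 0.085     ]
top [[362. 232.]
 [450. 219.]
 [454. 275.]
 [369. 287.]] [[378.9 245.2]
 [377.6 242.5]]
scene [[300. 139.]
 [216. 118.]
 [244. 106.]
 [320. 125.]] [[291.2 132.5]
 [290.  141.2]]
```

```bash
cat > plan.py <<'E'
from h import *
from scipy.spatial.transform import Rotation as Ro
p=np.load('c.npy');Rc=Ro.from_euler('ZY',[p[3],-p[4]]).as_matrix()
W=lambda q:p[:3]+Rc@np.array(q)
Rt=np.c_[Rc[:,1],Rc[:,0],-Rc[:,2]]
def delta(P,R):
    o=get_obs();R0=Ro.from_euler('xyz',o['ee_rot']).as_matrix()
    print('at',o['time'].round(2),o['tool_pos'].round(4),o['ee_rot'].round(3),'F',o['wrist_force'].round(1),'w',o['width'].round(4))
    print('shift cm',((P-o['tool_pos'])*100).round(2),'turn',Ro.from_matrix(R@R0.T).as_rotvec().round(3))
    print('in carton frame: ',(Rc.T@(o['tool_pos']-p[:3])).round(4))
E
python3 - <<'E'
from plan import *
for z in(.32,.114):print(z,W([.045,.102,z]).round(3));delta(W([.045,.102,z]),Rt)
s=snapshot('top')
for l in('washbottle','tipbox'):
    for r in silhouettes('top',l): print(l,r['confidence'],r['point'],onz(s,r['point'][::-1],.1).round(2))
print('axis',Rc[:,2])
E
```

```text
0.32 [ 0.408 -0.167  0.361]Traceback (most recent call last):
  File "<stdin>", line 2, in <module>
  File "plan.py", line 8, in delta
    print('at',o['time'].round(2),o['tool_pos'].round(4),o['ee_rot'].round(3),'F',o['wrist_force'].round(1),'w',o['width'].round(4))
               ^^^^^^^^^^^^^^^
AttributeError: 'float' object has no attribute 'round'
```

```bash
sed -i "s/o=get_obs();R0/o={k:np.array(v) for k,v in get_obs().items()};R0/" plan.py
python3 - <<'E'
from plan import *
for z in(.32,.114):print(z,W([.045,.102,z]).round(3));delta(W([.045,.102,z]),Rt)
s=snapshot('top')
for l in('washbottle','tipbox'):
    for r in silhouettes('top',l): print(l,r['confidence'],r['point'],onz(s,r['point'][::-1],.1).round(2))
print('axis',Rc[:,2])
E
```

```text
0.32 [ 0.408 -0.167  0.361]
at 0.9 [0.1988 0.5129 0.2055] [3.141 0.    2.772] F [-0.   0.5  0.1] w 0.0937
shift cm [ 20.92 -68.02  15.53] turn [ 0.288 -0.355 -1.021]
in carton frame:  [-0.1079  0.8071  0.2201]
0.114 [ 0.494 -0.153  0.174]
at 0.9 [0.1988 0.5129 0.2055] [3.141 0.    2.772] F [-0.   0.5  0.1] w 0.0937
shift cm [ 29.53 -66.61  -3.14] turn [ 0.288 -0.355 -1.021]
in carton frame:  [-0.1079  0.8071  0.2201]
washbottle 0.58 [250.4, 182.5] [0.46 0.53 0.1 ]
tipbox 0.83 [169.7, 324.3] [0.77 0.03 0.1 ]
axis [-0.41780146 -0.06859461  0.90594521]
```

{"op": "play_rows", "data": {"rows": [[9.4,[0,0,4],[0,0,0]],[9.4,[0,0,8],[0.029,-0.036,-0.1]],[9.4,[1,-2,11.5],[0.058,-0.072,-0.2]],[9.4,[2.5,-5,14],[0.087,-0.108,-0.3]],[9.4,[4,-8,15.5],[0.115,-0.142,-0.4]],[9.4,[5.5,-11.5,16],[0.144,-0.178,-0.5]],[9.4,[7,-15,16],[0.172,-0.213,-0.6]],[9.4,[8.5,-18.5,16],[0.2,-0.25,-0.7]]]}}

```text
time: 1.72
tool_pos: [0.2842, 0.3263, 0.3669]
ee_rot: [2.828, 0.052, 2.053]
wrist_force: [1.8, -1.0, -0.4]
width: 0.0938
```

{"op": "play_rows", "data": {"rows": [[8,[1,-3.9,0],[0.02,-0.025,-0.08]],[7,[2,-7.8,0],[0.04,-0.05,-0.16]],[6,[3,-11.7,0],[0.06,-0.075,-0.24]],[6,[4,-15.6,0],[0.08,-0.09,-0.3]],[6,[5,-19.5,0],[0.08,-0.1,-0.32]],[6,[6,-23.4,0],[0.08,-0.1,-0.32]],[6,[7,-27.3,0],[0.08,-0.1,-0.32]],[6,[8,-31.2,0],[0.08,-0.1,-0.32]]]}}

```text
time: 2.38
tool_pos: [0.3595, 0.0307, 0.3662]
ee_rot: [2.71, 0.01, 1.734]
wrist_force: [1.0, 0.7, 0.1]
width: 0.0598
```

```bash
python3 -c "
from plan import *
delta(W([.045,.102,.32]),Rt)"
```

```text
at 2.38 [0.3595 0.0307 0.3662] [2.71  0.01  1.734] F [1.  0.7 0.1] w 0.0598
shift cm [  4.85 -19.81  -0.54] turn [ 0.011 -0.004 -0.001]
in carton frame:  [0.033  0.3053 0.3315]
```

{"op": "play_rows", "data": {"rows": [[6,[1,-3.9,0],[0.01,0,0]],[6,[2,-7.8,0],[0.01,0,0]],[6,[2.8,-11.7,0],[0.01,0,0]],[6,[3.7,-15.5,-0.3],[0.01,0,0]],[6,[4.4,-18.3,-0.5],[0.01,0,0]],[6,[4.4,-18.3,-0.5],[0.01,0,0]],[6,[4.4,-18.3,-0.5],[0.01,0,0]]]}}

```text
time: 2.97
tool_pos: [0.4038, -0.1524, 0.3593]
ee_rot: [2.714, -0.003, 1.73]
wrist_force: [0.1, 1.0, -0.6]
width: 0.0604
```

```bash
python3 -c "
from plan import *
delta(W([.045,.102,.32]),Rt)
s=snapshot('scene');save('s2',cv2.resize(s['pixels'][40:190,200:350],None,fx=4,fy=4,interpolation=cv2.INTER_CUBIC))
t=snapshot('top');save('t2',cv2.resize(t['pixels'][200:300,340:470],None,fx=5,fy=5,interpolation=cv2.INTER_CUBIC))
a=cv2.imread('pics/s2.png');b=cv2.imread('pics/t2.png');b=cv2.resize(b,(780,600))
a=cv2.resize(a,(400,400));b=cv2.resize(b,(400,308));c=np.zeros((400,800,3),np.uint8);c[:,:400]=a;c[:308,400:]=b;cv2.imwrite('pics/c2.png',c)"
```

```text
at 2.97 [ 0.4038 -0.1524  0.3593] [ 2.714 -0.003  1.73 ] F [ 0.1  1.  -0.6] w 0.0604
shift cm [ 0.42 -1.5   0.15] turn [-0.002 -0.009  0.003]
in carton frame:  [0.0428 0.1175 0.3194]
```

View pics/c2.png

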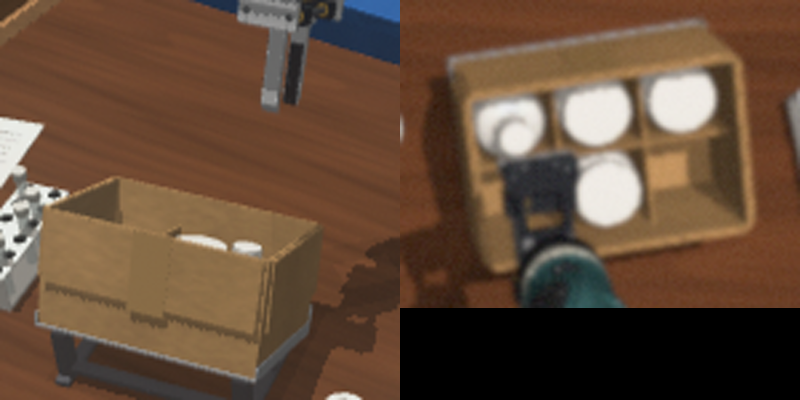

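The gripper is up-left of the carton, and the cap is at top pixel (378,244) and scene pixel (293,132). Both agree with the carton fit to about 3 mm, so I'll align and descend along the carton axis.

```bash
python3 -c "
from plan import *
delta(W([.0445,.100,.32]),Rt);delta(W([.0445,.100,.115]),Rt)"
```

```text
at 3.07 [ 0.4039 -0.1504  0.3608] [ 2.711 -0.     1.734] F [-0.2  0.2  0.2] w 0.0601
shift cm [ 0.4  -1.9  -0.02] turn [ 0.001 -0.007 -0.001]
in carton frame:  [0.0438 0.1194 0.3205]
at 3.07 [ 0.4039 -0.1504  0.3608] [ 2.711 -0.     1.734] F [-0.2  0.2  0.2] w 0.0601
shift cm [  8.96  -0.5  -18.59] turn [ 0.001 -0.007 -0.001]
in carton frame:  [0.0438 0.1194 0.3205]
```

{"op": "play_rows", "data": {"rows": [[6,[0.4,-1.9,0],[0,-0.007,0]],[6,[1.2,-1.76,-1.8],[0,-0.007,0]],[6,[2.5,-1.56,-4.5],[0,-0.007,0]],[6,[3.75,-1.35,-7.2],[0,-0.007,0]],[6,[5.0,-1.15,-10],[0,-0.007,0]],[6,[6.0,-1.0,-12.1],[0,-0.007,0]],[6,[6.9,-0.85,-14],[0,-0.007,0]],[6,[6.9,-0.85,-14],[0,-0.007,0]]]}}

```text
time: 3.73
tool_pos: [0.472, -0.1559, 0.2161]
ee_rot: [2.71, -0.005, 1.738]
wrist_force: [-1.2, -0.5, 0.6]
width: 0.0604
```

```bash
python3 -c "
from plan import *
s=snapshot('scene');t=snapshot('top')
delta(W([.0445,.100,.115]),Rt)
a=cv2.resize(s['pixels'][90:170,240:340],(500,400),interpolation=cv2.INTER_CUBIC)
b=cv2.resize(t['pixels'][220:280,350:425],(300,240),interpolation=cv2.INTER_CUBIC)
c=np.zeros((400,800,3),np.uint8);c[:,:500]=a;c[:240,500:]=b;save('c3',c)"
```

```text
at 3.83 [ 0.4731 -0.1579  0.221 ] [2.704e+00 1.000e-03 1.736e+00] F [-0.7 -0.2  0.4] w 0.0604
shift cm [ 2.05  0.25 -4.61] turn [ 0.001  0.    -0.003]
in carton frame:  [0.0454 0.1008 0.1655]
```

View pics/c3.png

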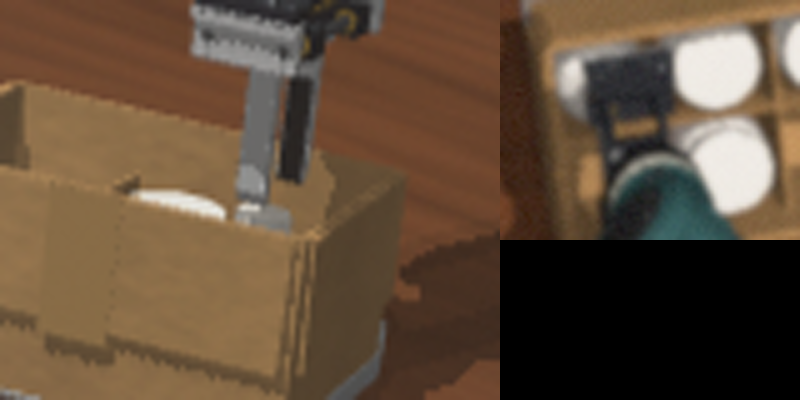

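The back finger is at (250,200) and the front finger at (290,180). They straddle the cap at (264,215), so I'll go down the last 5 cm.

{"op": "play_rows", "data": {"rows": [[6,[0.5,0.05,-1.15],[0,0,0]],[6,[1.0,0.1,-2.3],[0,0,0]],[6,[1.5,0.2,-3.5],[0,0,0]],[6,[2.05,0.25,-4.6],[0,0,0]],[6,[2.05,0.25,-4.6],[0,0,0]]]}}

```text
time: 4.25
tool_pos: [0.4935, -0.1566, 0.1747]
ee_rot: [2.705, 0.001, 1.734]
wrist_force: [-0.3, 0.4, 0.1]
width: 0.0601
```

{"op": "play_rows", "data": {"rows": [[4.5,[0,0,0],[0,0,0]],[3,[0,0,0],[0,0,0]],[2.5,[0,0,0],[0,0,0]],[2.5,[0,0,0],[0,0,0]],[2.5,[0,0,0],[0,0,0]],[2.5,[0,0,0],[0,0,0]]]}}

```text
time: 4.75
tool_pos: [0.4952, -0.1576, 0.1771]
ee_rot: [2.7, 0.003, 1.733]
wrist_force: [1.6, 1.1, 5.1]
width: 0.0355
```

```bash
python3 -c "
from plan import *
delta(W([.0445,.100,.37]),Rt)"
```

```text
at 4.75 [ 0.4952 -0.1576  0.1771] [2.7   0.003 1.733] F [1.6 1.1 5.1] w 0.0355
shift cm [-10.82  -1.52  22.88] turn [0.002 0.005 0.001]
in carton frame:  [0.0466 0.0975 0.1165]
```

{"op": "play_rows", "data": {"rows": [[2.5,[-0.4,-0.07,0.9],[0,0,0]],[2.5,[-1.25,-0.2,2.7],[0,0,0]],[2.5,[-2.3,-0.38,5.0],[0,0,0]],[2.5,[-3.35,-0.55,7.25],[0,0,0]],[2.5,[-4.4,-0.72,9.5],[0,0,0]],[2.5,[-5.45,-0.9,11.8],[0,0,0]],[2.5,[-6.5,-1.07,14.1],[0,0,0]],[2.5,[-7.5,-1.23,16.3],[0,0,0]]]}}

```text
time: 5.42
tool_pos: [0.4165, -0.1692, 0.3363]
ee_rot: [2.71, -0.002, 1.733]
wrist_force: [0.3, -0.5, -2.0]
width: 0.0359
```

{"op": "play_rows", "data": {"rows": [[2.5,[-0.85,-0.14,1.8],[0,0,0]],[2.5,[-1.7,-0.28,3.6],[0,0,0]],[2.5,[-2.5,-0.4,5.4],[0,0,0]],[2.5,[-3.3,-0.5,7.2],[0,0,0]],[2.5,[-3.3,-0.5,7.2],[0,0,0]]]}}

```text
time: 5.83
tool_pos: [0.3844, -0.1751, 0.4119]
ee_rot: [2.705, 0.004, 1.732]
wrist_force: [0.3, -0.8, -1.9]
width: 0.0355
```

```bash
python3 -c "
from plan import *
s=snapshot('scene');t=snapshot('top')
delta(W([.0445,.100,.37]),Rt)
Rv=np.c_[[-np.sin(p[3]),np.cos(p[3]),0],[np.cos(p[3]),np.sin(p[3]),0],[0,0,-1]]
delta(np.array([.54,.228,.36]),Rv)
a=s['pixels'][20:270,200:450];a=cv2.resize(a,(500,500),interpolation=cv2.INTER_CUBIC)
save('c4',a)
for c,S in(('top',t),('scene',s)):
  for l in('pan','bottle_center'):
    for r in silhouettes(c,l)[:2]: 
        m=np.argwhere(r['mask']);print(c,l,r['confidence'],r['point'],m.min(0),m.max(0))
save('t4',cv2.resize(t['pixels'][195:295,230:310],(640,800))[:600] )
"
```

```text
at 5.93 [ 0.385  -0.1747  0.4082] [ 2.707 -0.     1.732] F [ 0.1 -0.5 -3.5] w 0.0356
shift cm [ 0.2   0.19 -0.23] turn [ 0.    -0.003  0.001]
in carton frame:  [0.0434 0.0985 0.3731]
at 5.93 [ 0.385  -0.1747  0.4082] [ 2.707 -0.     1.732] F [ 0.1 -0.5 -3.5] w 0.0356
shift cm [15.5  40.27 -4.82] turn [-0.07   0.429  0.001]
in carton frame:  [0.0434 0.0985 0.3731]
top pan 0.6 [244.8, 267.9] [205 241] [286 298]
top bottle_center 0.56 [256.4, 380.0] [246 371] [278 395]
scene pan 0.74 [218.9, 393.2] [173 347] [261 437]
scene bottle_center 0.84 [74.3, 297.6] [ 49 285] [ 98 313]
scene bottle_center 0.48 [216.4, 390.5] [174 346] [260 437]
```

View pics/c4.png

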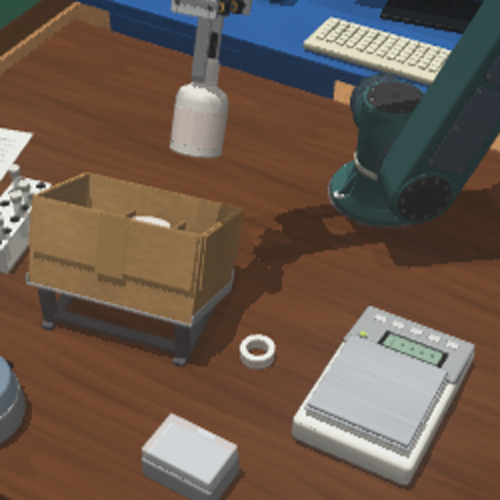

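View pics/t4.png

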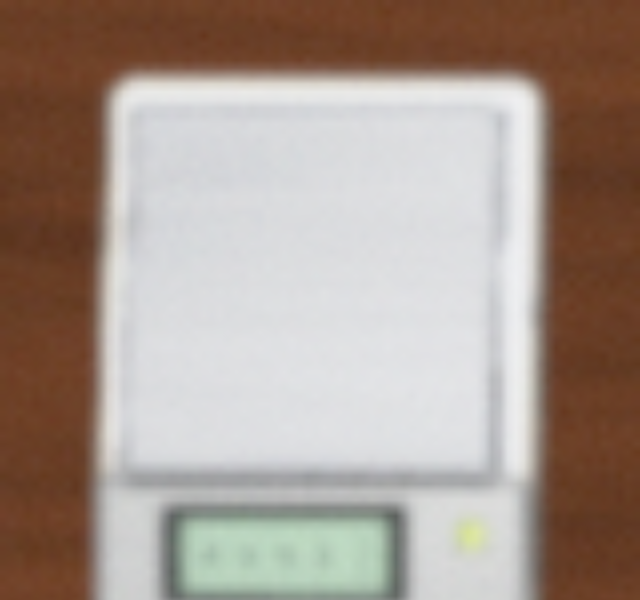

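```bash
python3 -c "
from plan import *
s=snapshot('scene');t=snapshot('top')
a=(269.2,230.9);b=(388.6,216.0)
print(tri([ray(t,a),ray(s,b)]),onz(t,a,.085),onz(s,b,.085))
# pan square model fit: cx,cy,z,yaw
from scipy.optimize import least_squares
tp=np.array([[130,105],[503,105],[497,470],[124,470]])/8+[230,195]
sp=np.array([[408,448],[303,408],[348,338],[450,375]])/2+[200,20]
M=.083*np.array([[1,1],[1,-1],[-1,-1],[-1,1]])
def f(q):
    c,n=np.cos(q[3]),np.sin(q[3]);P=np.c_[q[0]+c*M[:,0]-n*M[:,1],q[1]+n*M[:,0]+c*M[:,1],np.full(4,q[2])]
    return np.r_[(proj(t,P)-tp).ravel(),(proj(s,P)-sp).ravel()]
r=least_squares(f,[.54,.228,.085,0]);print(r.x,r.fun.round(1))
"
```

```text
[0.53941691 0.22682583 0.0690904 ] [0.53752414 0.22395511 0.085     ] [0.55188091 0.23157215 0.085     ]
[0.53981029 0.22659485 0.07287722 0.0244063 ] [ 0.4  0.2 -0.9  0.  -0.6 -0.3 -0.1 -0.  -0.7  0.6  1.2 -0.3  0.7 -0.3
 -2.1 -0.4]
```

The bottle hangs clear of the carton at about (200,120), still in line with the fingers. The pan centre is about (0.540, 0.226). I'll carry it over and bring it upright on the way.

{"op": "play_rows", "data": {"rows": [[2.5,[0,1,0],[0,0,0]],[2.5,[0.5,3,0],[-0.005,0.03,0]],[2.5,[1.5,6,0],[-0.01,0.06,0]],[2.5,[2.5,9,0],[-0.015,0.09,0]],[2.5,[3.7,12,0],[-0.02,0.13,0]],[2.5,[5,15,0],[-0.026,0.16,0]],[2.5,[6.2,18,0],[-0.033,0.2,0]],[2.5,[7.5,21,0],[-0.039,0.24,0]]]}}

```text
time: 6.9
tool_pos: [0.4601, 0.0386, 0.4099]
ee_rot: [2.948, 0.0, 1.735]
wrist_force: [0.1, -1.0, -2.6]
width: 0.0356
```

{"op": "play_rows", "data": {"rows": [[2.5,[1.2,3,-0.5],[-0.005,0.03,0]],[2.5,[2.5,6,-1],[-0.011,0.06,0]],[2.5,[3.8,9,-2],[-0.016,0.1,0]],[2.5,[5,12,-3],[-0.021,0.13,0]],[2.5,[6.2,15,-4],[-0.026,0.16,0]],[2.5,[7.2,17.5,-5],[-0.031,0.19,0]],[2.5,[8,19,-5],[-0.031,0.19,0]],[2.5,[8,19,-5],[-0.031,0.19,0]]]}}

```text
time: 7.57
tool_pos: [0.5411, 0.2299, 0.3554]
ee_rot: [-3.138, -0.001, 1.739]
wrist_force: [-0.7, 0.2, -3.6]
width: 0.0358
```

{"op": "play_rows", "data": {"rows": [[2.5,[0,0,0],[0,0,0]],[2.5,[0,0,0],[0,0,0]]]}}

```text
time: 7.73
tool_pos: [0.5402, 0.2258, 0.3598]
ee_rot: [3.14, -0.0, 1.734]
wrist_force: [-0.4, 0.4, -2.1]
width: 0.0356
```

```bash
cat >> plan.py <<'E'
Rv=np.c_[[-np.sin(p[3]),np.cos(p[3]),0],[np.cos(p[3]),np.sin(p[3]),0],[0,0,-1]]
E
python3 -c "
from plan import *
delta(np.array([.54,.226,.2]),Rv)"
```

```text
at 7.73 [0.5402 0.2258 0.3598] [ 3.14  -0.     1.734] F [-0.4  0.4 -2.1] w 0.0356
shift cm [ -0.02   0.02 -15.98] turn [-0.     0.002 -0.   ]
in carton frame:  [0.2204 0.4686 0.2369]
```

{"op": "play_rows", "data": {"rows": [[2.5,[0,0,-1.5],[0,0,0]],[2.5,[0,0,-3.5],[0,0,0]],[2.5,[0,0,-6],[0,0,0]],[2.5,[0,0,-8.5],[0,0,0]],[2.5,[0,0,-10.5],[0,0,0]],[2.5,[0,0,-12],[0,0,0]],[2.5,[0,0,-13],[0,0,0]],[2.5,[0,0,-13],[0,0,0]]]}}

```text
time: 8.4
tool_pos: [0.5392, 0.2245, 0.2276]
ee_rot: [-3.139, 0.0, 1.732]
wrist_force: [0.2, -0.7, -3.7]
width: 0.0355
```

```bash
python3 -c "
from plan import *
s=snapshot('scene');t=snapshot('top')
delta(np.array([.54,.226,.1975]),Rv)
a=cv2.resize(s['pixels'][110:280,310:480],(400,400),interpolation=cv2.INTER_CUBIC)
b=cv2.resize(t['pixels'][195:295,220:320],(400,400),interpolation=cv2.INTER_CUBIC)
save('c5',np.hstack([a,b]))"
```

```text
at 8.5 [0.5406 0.2252 0.2306] [ 3.139 -0.     1.733] F [-0.3 -0.2 -2.9] w 0.0357
shift cm [-0.06  0.08 -3.31] turn [-0.001  0.003  0.001]
in carton frame:  [0.1661 0.4679 0.1197]
```

View pics/c5.png

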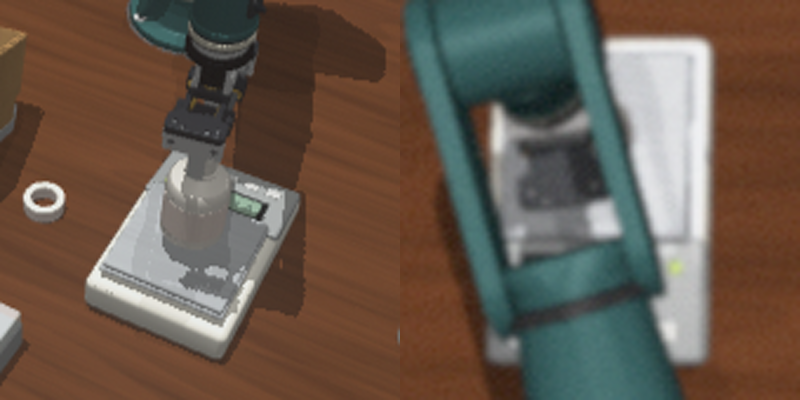

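The bottle is upright over the pan, with its foot at about (195,240) in the crop and still about 3 cm above the plate. I'll lower slowly and watch the force.

{"op": "play_rows", "data": {"rows": [[2.5,[0,0,-0.6],[0,0,0]],[2.5,[0,0,-1.2],[0,0,0]],[2.5,[0,0,-1.8],[0,0,0]],[2.5,[0,0,-2.3],[0,0,0]],[2.5,[0,0,-2.6],[0,0,0]],[2.5,[0,0,-2.6],[0,0,0]]]}}

```text
time: 9.0
tool_pos: [0.54, 0.2255, 0.2019]
ee_rot: [-3.14, 0.0, 1.734]
wrist_force: [-0.7, 0.9, -3.4]
width: 0.0355
```

{"op": "play_rows", "data": {"rows": [[2.5,[0,0,-0.2],[0,0,0]],[2.5,[0,0,-0.4],[0,0,0]],[2.5,[0,0,-0.4],[0,0,0]]]}}

```text
time: 9.25
tool_pos: [0.5405, 0.2256, 0.199]
ee_rot: [3.141, 0.0, 1.734]
wrist_force: [-0.2, 0.4, -2.6]
width: 0.0352
```

{"op": "play_rows", "data": {"rows": [[2.5,[0,0,-0.15],[0,0,0]],[2.5,[0,0,-0.3],[0,0,0]],[2.5,[0,0,-0.3],[0,0,0]]]}}

```text
time: 9.5
tool_pos: [0.5404, 0.2256, 0.1961]
ee_rot: [3.141, 0.0, 1.734]
wrist_force: [-0.2, 0.3, -1.9]
width: 0.0358
```

{"op": "play_rows", "data": {"rows": [[2.5,[0,0,-0.1],[0,0,0]],[2.5,[0,0,-0.2],[0,0,0]],[2.5,[0,0,-0.2],[0,0,0]]]}}

```text
time: 9.75
tool_pos: [0.5404, 0.2256, 0.1941]
ee_rot: [3.141, 0.0, 1.734]
wrist_force: [-0.4, -0.2, -2.9]
width: 0.0353
```

{"op": "play_rows", "data": {"rows": [[2.5,[0,0,-0.1],[0,0,0]],[2.5,[0,0,-0.2],[0,0,0]],[2.5,[0,0,-0.2],[0,0,0]]]}}

```text
time: 10.0
tool_pos: [0.5407, 0.2257, 0.1932]
ee_rot: [3.139, -0.0, 1.734]
wrist_force: [-0.7, -0.2, 1.4]
width: 0.0355
```

{"op": "play_rows", "data": {"rows": [[2.5,[0,0,-0.1],[0,0,0]],[2.5,[0,0,-0.2],[0,0,0]],[2.5,[0,0,-0.2],[0,0,0]]]}}

```text
time: 10.25
tool_pos: [0.5408, 0.2258, 0.1931]
ee_rot: [3.138, -0.001, 1.734]
wrist_force: [-2.1, -1.0, 7.3]
width: 0.035
```

The foot touched down at TCP z = 0.193. I'll ease the load, open, then retreat straight up.

{"op": "play_rows", "data": {"rows": [[2.5,[0,0,0.1],[0,0,0]],[2.5,[0,0,0.2],[0,0,0]],[4,[0,0,0.2],[0,0,0]],[5,[0,0,0.2],[0,0,0]],[6,[0,0,0.2],[0,0,0]],[6.5,[0,0,0.2],[0,0,0]],[6.5,[0,0,0.2],[0,0,0]],[6.5,[0,0,0.2],[0,0,0]]]}}

```text
time: 10.92
tool_pos: [0.5405, 0.2256, 0.1921]
ee_rot: [3.141, 0.0, 1.733]
wrist_force: [-0.2, 0.4, 0.6]
width: 0.0649
```

{"op": "play_rows", "data": {"rows": [[6.5,[0,0,0.7],[0,0,0]],[6.5,[0,0,2],[0,0,0]],[6.5,[0,0,4],[0,0,0]],[6.5,[0,0,6.5],[0,0,0]],[6.5,[0,0,9],[0,0,0]],[6.5,[-2.5,0,11],[0,0,0]],[6.5,[-5.5,0,13],[0,0,0]],[6.5,[-8.5,0,15],[0,0,0]]]}}

```text
time: 11.58
tool_pos: [0.4548, 0.2254, 0.3435]
ee_rot: [3.14, -0.0, 1.733]
wrist_force: [0.1, -0.1, 0.3]
width: 0.0652
```

{"op": "play_rows", "data": {"rows": [[6.5,[-3,-2,1],[0,0,0]],[6.5,[-6,-4,1],[0,0,0]],[6.5,[-9,-6,1],[0,0,0]],[6.5,[-9,-6,1],[0,0,0]],[6.5,[-9,-6,1],[0,0,0]]]}}

```text
time: 12.0
tool_pos: [0.3647, 0.1652, 0.3541]
ee_rot: [3.136, -0.001, 1.733]
wrist_force: [0.0, 0.4, 0.4]
width: 0.0651
```

```bash
python3 -c "
from plan import *
s=snapshot('scene');t=snapshot('top')
delta(np.array([.54,.226,.1975]),Rv)
for z in(.085,.225): print('expected axis',z,proj(s,[.5405,.2257,z]),proj(t,[.5405,.2257,z]))
for c in('scene','top'):
    for r in silhouettes(c,'bottle_center')[:2]:
        m=np.argwhere(r['mask']);print(c,r['confidence'],r['point'],m.min(0),m.max(0))
a=cv2.resize(s['pixels'][90:270,210:450],(480,360),interpolation=cv2.INTER_CUBIC)
b=cv2.resize(t['pixels'][195:295,230:320],(320,356),interpolation=cv2.INTER_CUBIC)
c=np.zeros((360,800,3),np.uint8);c[:,:480]=a;c[:356,480:]=b;save('c6',c)"
```

```text
at 12.1 [0.366  0.1658 0.3527] [ 3.139 -0.     1.733] F [-0.1  0.2 -0.7] w 0.0651
shift cm [ 17.4    6.02 -15.52] turn [-0.001  0.002  0.   ]
in carton frame:  [0.053  0.4376 0.3074]
expected axis 0.085 [[388.38002995 212.80535462]] [[268.75176687 230.07246689]]
expected axis 0.225 [[393.67720538 181.58945551]] [[263.69036607 224.09048848]]
scene 0.91 [201.5, 389.7] [178 377] [222 406]
top 0.83 [228.0, 266.8] [216 253] [240 278]
```

View pics/c6.png

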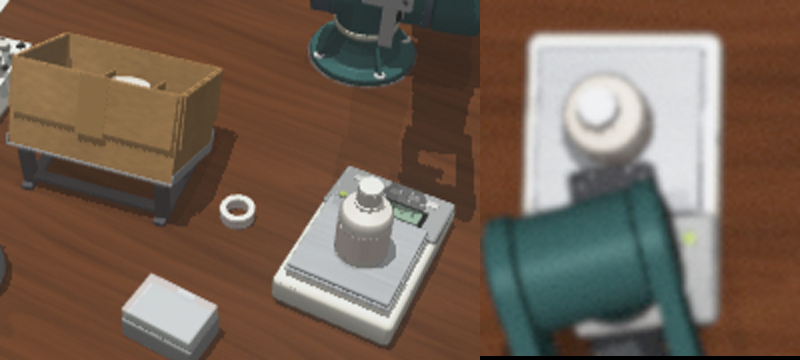

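The bottle stands upright near the middle of the pan, with its cap at scene pixel (395,183) against an expected (394,182). The tape, box and carton are where they were, and the gripper is clear.

```bash
python3 -c "
from bench import *
print(close_job())"
```

```text
the job is handed in; nothing more can be done
None
```

The bottle is out of the carton and standing upright in the middle of the balance pan. I handed the job in at about 12 s of the 50 s allowed; no verdict was reported.

**What I did:** I gripped the bottle by its cap, with the tool tilted to the carton's lean, and lifted it about 26 cm straight along the cell. I brought it upright on the way to the pan and lowered it in 2 mm steps until the foot touched. After that I eased the load, opened the fingers and backed the arm away.

**Last checks:**
- **Position:** the cap is within about 2 pixels (roughly 5 mm) of where it should appear for the spot I aimed at, in both cameras. The placing target was x 0.540, y 0.226 m.
- **Forces:** the wrist force stayed within about 8 N at every reading, peaking at 7 N just after touchdown. It was back near zero once the gripper was clear.
- **Surroundings:** the tape, the tip box and the carton look unmoved. I did not measure the jars again at the end, and the arm hid part of the top view. The wash bottle and tube rack were outside or barely inside that last picture.

**Disagreement:** my two-view fit put the pan's top at about 73 mm, but the text says 85 mm. Touchdown, at a tool height of 193 mm, gave about 81 mm, so I trusted the contact force for the height.

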